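Centre the egg in its cup on the kitchen scale

TASK

An egg is to be weighed, but its wooden egg cup was set down near the edge of the round plate of the kitchen scale. Nudge the cup to the middle of the plate with light touches of the fingertips, so that it stands steady and weighs true. Do not grip, lift or tip the cup, do not touch the egg, and leave the other things on the counter where they are.

Things in the scene. Friction and masses are not known exactly. Their poses are not given: they have to be found in the camera images.
- plate_top (a point): Centre of the top of the scale's weighing plate: a level aluminium disc 120 mm across, 4 mm thick, flat, no rim, two thin ring marks 64 and 104 mm across. About 142 mm above the counter on a sprung stem; the cup and egg sink it 2 to 4 mm, and it gives 1 mm per 0.4 N pressed, 12 mm at most. It does not move sideways. z is up.
- scale: Compact dial kitchen scale, fixed on the counter, cream enamel: base 124 x 124 mm, housing up to 119 mm high under the plate, all within 90 mm of the plate's axis. Origin: centre of its underside, straight below the plate's centre; the dial faces its -x. z is up.
- egg_cup: Olive-wood egg cup off-centre on the plate with the egg in it, about 50 g. Round: foot 52 mm across, its upright edge 1.5 to 10 mm above the plate; waist 26 mm across at 12 mm; rim 50 mm across at 40 mm. Underside slightly domed: it rocks up to 8 degrees if pushed high, slides if pushed low on the foot. Friction about 0.6: a quick tap makes it coast. Origin: centre of its underside, z up its axis.
- cup_seat (a point): Point on the cup's axis, 44.5 mm above its underside, where the centre of the egg's thickest part lies when the egg is seated.
- egg: The pale brown egg, loose in the cup, pointed end down: 53 mm long, 41 mm across, about 55 g; its top is about 69 mm above the plate. Origin: its lower tip; z up its long axis.
- egg_center (a point): Centre of the egg's thickest part, on its axis 29 mm above its lower tip.
- spare_cup: Bystander: an empty egg cup of the same make (52 mm foot, 40 mm high) on the counter. Origin: centre of its underside.
- pepper_mill: Bystander: dark wooden pepper mill, 54 mm across, 130 mm high, on the counter. Origin: centre of its underside.
- spice_jar: Bystander: amber glass spice jar with a dark lid, 44 mm across, 100 mm high, on the counter. Origin: centre of its underside.
- egg_box: Bystander: brown pulp tray of eggs on the counter, 156 x 110 mm, 65 mm high over the eggs. Origin: centre of its underside, x along its length.
There are look-alikes about, which are no part of the job. What is shaped like the egg_cup but turquoise is not meant.

How it is judged:
By the outcome, as a careful person would: the job done as asked, in the order asked, and still so for the second after the job is handed in, with the robot touching nothing.
It also fails if it takes over 45 s, if anything falls off the work surface, if the arm or the gripper's body presses on something with over 40 N, if the wrist force passes 120 N, or if a joint passes its speed limit or range.

ROBOT

A 7-joint arm with a two-finger parallel gripper is mounted at the origin on the work surface. World frame = base frame: x ahead of the robot, y to its left, z up, the work surface at z = 0. Lengths are in m, angles in rad, forces in N, time in s.
With the tool pointing down it reaches from about 0.4 to 0.875 m from the base axis. Payload 19.3 kg.
Tool frame: the origin (TCP) lies on the centre line of the jaws, within the pads' length; the fingertips stand 25 mm ahead of it and the grasp point (between the pads) lies 6 mm ahead of it (tips_ahead is the distance from the TCP to the fingertips, in m); z points along the fingers, y is the direction in which the jaws open and shut (so a half turn about z gives the same grasp; the last joint's range is limited). The gripper opens to 85 mm and grips with 20 to 120 N. Pads are 22 mm wide; open, the fingers measure 114 mm over their backs; the gripper's body (76 mm by 85 mm) begins 54 mm behind the grasp point. The pads swing forward as they close: fully open they stand 13 mm farther back than shut.
Start: joints at [-1.419, 0.521, -0.036, 1.599, 0.021, 1.021, -0.113], TCP at [0.138, 0.61, 0.235] pointing down, gripper open.
Joint ranges: [-2.91, 2.91], [-0.3, 2.13], [-1.5, 1.42], [0.17, 2.43], [-1.26, 4.41], [0.16, 1.93], [-2.52, 2.52]. Speed limits (rad/s): [1.89, 1.89, 2.39, 2.39, 3.01, 3.01, 3.01].

INTERFACE

Orientations are given as [roll, pitch, yaw] about the fixed x, y, z axes, in that order (R = Rz(yaw) Ry(pitch) Rx(roll)).
In Python, from workcell import observe, grab_frame, job_done, outline_of, tips_ahead gives the robot as it stands. The module is installed in compiled form; this text tells all that it offers.
- The arm moves only by the tool move_arm, never from a script. Its argument "motion" is a list of rows, each a list of 2 entries, a list of its own where there are three numbers: the shift along the world's x, y, z in mm, then the turn, a rotation vector about the world's x, y, z in rad. A call has 1 to 12 rows; each row is the pose to reach, as a shift and turn from the pose commanded when the call began; what a row does not reach only later rows make up. A row lasts 1/8 s, in which the tool goes at most 62.5 mm and 10.7 degrees, less where a joint would pass 70% of its speed; a pose out of reach is approached as far as the arm can. A call with a gripper value outside its range is refused whole. "jaw" is the finger opening in mm, from 0 to 85.4, set as the call begins (left out, the last holds). The fingers move at their own pace and stop on an object; "grip_force" is the grip in N (left out, the last holds). Time passes only in rows, so rows that repeat a pose let the fingers close. It gives the time, the measured TCP pose, the force and the opening at its end, in the units of the state.
- observe(): the state, without advancing time (a new reading comes with each control period).
- grab_frame(name): name is "scene" or "top"; returns a dict with "frame" (400x640x3 uint8, red, green, blue), "fx", "fy", "cx", "cy" (pixels), "dist" ([k1, k2, p1, p2, k3] as OpenCV has them; the pictures are not rectified), "T" (4x4, takes a point from camera to world coordinates). Camera axes: x right, y down, z forward; pixel columns grow to the right and rows downward; lengths in m; the calibration is good to about 2 mm. A picture is of the moment at which its call begins. There is no depth.
- job_done(): hands the job in, once; it reports no verdict.
Trained networks look in the newest picture that a camera, given by its name, has taken for a name from the list of things; names that differ only in an ending like _2 or _b are one class to them, and where a whole thing is asked for, a point or a joint stands for the part that bears it (a point fixed in the world has none). Each returns a list of dicts, best first, with "score" (0 to 1); they miss things now and then, are a little off and sometimes report something else, mostly with a low value. They report only what shows in the picture. A call takes as long as a camera call. They do not tell look-alikes from the thing itself.
- outline_of(label, camera): "pixels" (400x640 bool, what is visible of it) and "pixel" ([column, row] in pixels, amid what is visible of it).
The state is a dict: "clock": time; "qpos": joint angles; "qd": joint speeds; "joint_efforts": joint torques, N m; "position": TCP position; "tool_rot": TCP orientation; "force": force on the tool from outside, world axes, zero at the start; "moment": the same for the moment, N m; "grip_width": finger opening in m.
Only numpy, scipy, OpenCV 4.12 (cv2) and the standard library are available. Lean on these libraries where they do the work, as an engineer would, in place of code of your own. Each camera call takes 0.05 s, during which the arm holds its last target.

## Working session

There is one attempt and no reset: what is moved stays moved. The work goes in short steps, Python scripts to look and compute and a tool call to move; the robot and the scene stay as the last step left them, time stands still between calls to the robot, and variables do not carry over. Pictures are saved under pics/ and viewed, and the job is handed in when it is done.

Besides the shell and the picture viewer there is one more tool, called after "Emit:" by a JSON object that holds its "name" and its "arguments", one argument or row to a line. move_arm: Moves the arm, as the interface text tells. Its arguments: {"type":"object","properties":{"motion":{"type":"array"},"jaw":{"type":"number"},"grip_force":{"type":"number"}},"required":["motion"]}

```bash
mkdir -p pics; ls
cat > h.py <<'E'
import numpy as np, cv2
from workcell import *
def save(f,name,crop=None,scale=1):
    im=cv2.cvtColor(f["frame"],cv2.COLOR_RGB2BGR)
    if crop: x0,y0,x1,y1=crop; im=im[y0:y1,x0:x1]
    if scale!=1: im=cv2.resize(im,None,fx=scale,fy=scale,interpolation=cv2.INTER_CUBIC)
    cv2.imwrite("pics/"+name,im)
def K(f): return np.array([[f["fx"],0,f["cx"]],[0,f["fy"],f["cy"]],[0,0,1.]]),np.array(f["dist"],float)
def proj(f,P):
    k,d=K(f);T=np.linalg.inv(np.array(f["T"]));P=np.atleast_2d(P).astype(float)
    return cv2.projectPoints(P,cv2.Rodrigues(T[:3,:3])[0],T[:3,3],k,d)[0][:,0]
def onplane(f,px,z):
    k,d=K(f);T=np.array(f["T"]);u=cv2.undistortPoints(np.array(px,float).reshape(-1,1,2),k,d)[:,0]
    r=np.c_[u,np.ones(len(u))]@T[:3,:3].T;o=T[:3,3]
    return o+r*((z-o[2])/r[:,2])[:,None]
E
python3 - <<'E'
from h import *
o=observe();print({k:np.round(v,3) for k,v in o.items()});print(tips_ahead)
for c in("scene","top"):
    f=grab_frame(c);save(f,c+"0.png");print(c,np.round(f["T"],3).tolist(),f["fx"],f["dist"])
    for l in("egg_cup","egg","scale"):
        for r in outline_of(l,c)[:4]:
            ys,xs=np.where(r["pixels"]);print(l,round(r["score"],2),np.round(r["pixel"]),xs.min(),xs.max(),ys.min(),ys.max())
E
```

```text
pics
{'clock': np.float64(0.0), 'qpos': array([-1.419,  0.522, -0.036,  1.6  ,  0.021,  1.021, -0.113]), 'qd': array([ 0.   , -0.   , -0.001,  0.002, -0.   ,  0.   ,  0.002]), 'joint_efforts': array([-1.0000e-03, -9.2711e+01,  1.9790e+00, -3.6994e+01,  1.8000e-02,
        8.0000e-03,  0.0000e+00]), 'position': array([0.137, 0.609, 0.234]), 'tool_rot': array([-3.14,  0.  ,  2.92]), 'force': array([-0.621, -0.422,  0.631]), 'moment': array([ 0.01 , -0.012,  0.009]), 'grip_width': np.float64(0.086)}
0.025
scene [[0.794, 0.504, -0.339, 0.912], [0.608, -0.661, 0.44, -0.371], [-0.003, -0.556, -0.831, 0.975], [0.0, 0.0, 0.0, 1.0]] 428.0518852214553 [0.038756 0.       0.       0.       0.      ]
egg_cup 0.85 [252. 220.] 244 264 208 230
egg_cup 0.84 [321. 210.] 313 335 198 218
egg_cup 0.76 [284. 197.] 274 291 186 208
egg 0.55 [324. 200.] 316 332 190 208
top [[-0.001, -0.997, 0.079, 0.48], [-1.0, 0.0, -0.014, 0.087], [0.014, -0.079, -0.997, 1.142], [0.0, 0.0, 0.0, 1.0]] 458.7052783121213 [0.00778173 0.         0.         0.         0.        ]
egg_cup 0.83 [354. 258.] 344 364 245 266
egg_cup 0.6 [312. 253.] 303 323 239 260
egg_cup 0.55 [320. 187.] 314 336 167 190
egg 0.68 [246. 187.] 215 279 150 224
egg 0.51 [329. 176.] 317 335 168 186
scale 0.92 [308. 217.] 298 346 170 222
```

View pics/scene0.png

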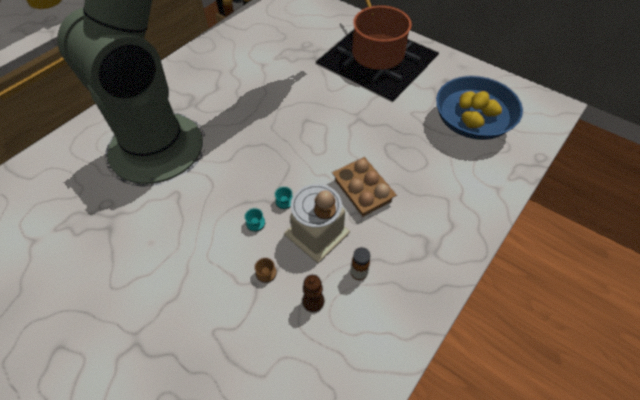

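View pics/top0.png

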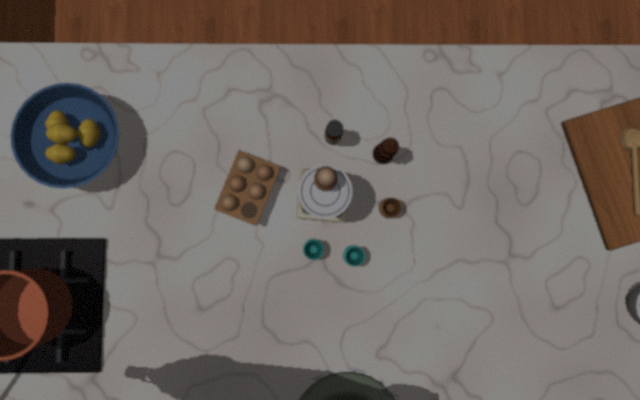

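Run:
```python
from h import *
f=dict(frame=cv2.cvtColor(cv2.imread("pics/scene0.png"),4));save(f,"s1.png",(240,160,380,260),5)
f=dict(frame=cv2.cvtColor(cv2.imread("pics/top0.png"),4));save(f,"t1.png",(270,140,400,240),5)
```

```text
(no output)
```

View pics/s1.png

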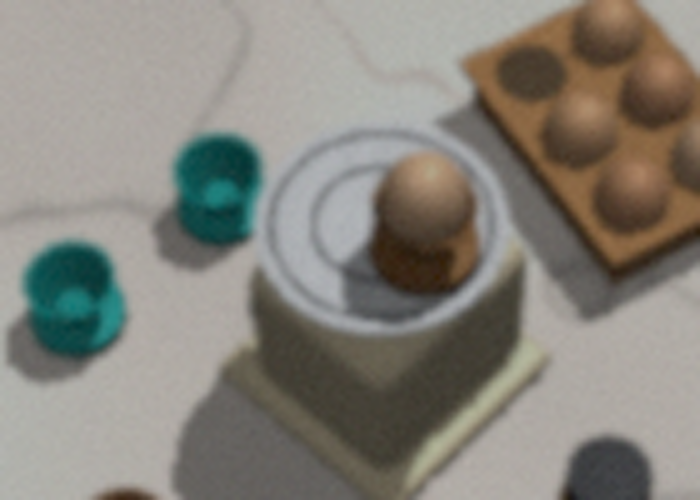

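View pics/t1.png

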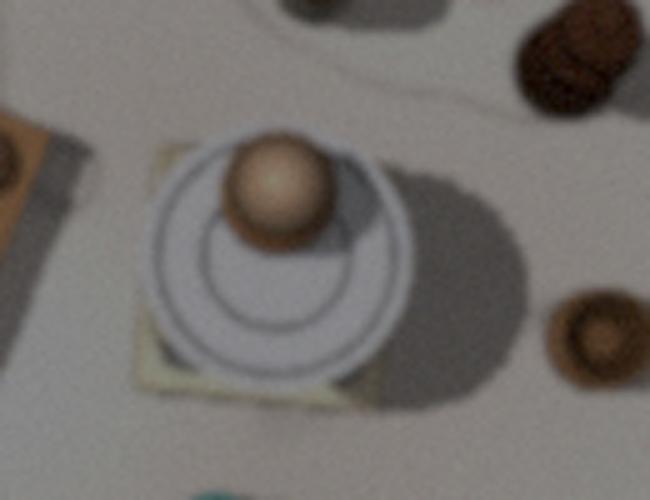

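Both pictures show the scale with the brown cup and egg at (323,208) in "scene" and (326,178) in "top", off the plate centre towards +x. The turquoise cups are look-alikes. Next I fit the plate rings and the cup silhouette.

```bash
cat > fit.py <<'E'
from h import *
from scipy.optimize import minimize
from scipy.ndimage import map_coordinates
th=np.linspace(0,2*np.pi,180,endpoint=False)
def circ(c,r,z): return np.c_[c[0]+r*np.cos(th),c[1]+r*np.sin(th),np.full(180,z)]
def brown(f):
    a=f["frame"].astype(float); a=cv2.GaussianBlur(a,(0,0),0.7)
    return (a[...,0]-a[...,2])/(a.sum(2)+1)   # redness
def plate(fs,x0,zp=.139):
    def cost(p,):
        s=0
        for f in fs:
            g=cv2.GaussianBlur(f["frame"],(0,0),0.6).astype(float).mean(2); b=brown(f)
            def I(r):
                q=proj(f,circ(p,r/1000,zp)); return map_coordinates(g,[q[:,1],q[:,0]],order=1), map_coordinates(b,[q[:,1],q[:,0]],order=1)
            for r in(32,52):
                m,bm=I(r);a,_=I(r-5);c,_=I(r+4)
                w=(bm<0.07)&(a>0)
                s+=np.median((m-(a+c)/2)[w])/ (np.median(m[w]))
        return s
    best=min(((cost((x0[0]+dx,x0[1]+dy)),x0[0]+dx,x0[1]+dy) for dx in np.arange(-.015,.0151,.0015) for dy in np.arange(-.015,.0151,.0015)))
    r=minimize(cost,best[1:],method="Nelder-Mead",options=dict(initial_simplex=[[best[1]+a,best[2]+b] for a,b in((0,0),(.001,0),(0,.001))],xatol=1e-5))
    return r.x,r.fun
prof=[(26,1.5),(26,10),(13,12),(25,40),(20.5,44.5),(19,52),(14,61),(8,67),(2,69)]
def sil(f,c,zp,sh):
    m=np.zeros(sh,np.uint8);S=8
    for (r0,h0),(r1,h1) in zip(prof[:-1],prof[1:]):
        q=np.r_[proj(f,circ(c,r0/1e3,zp+h0/1e3)),proj(f,circ(c,r1/1e3,zp+h1/1e3))]
        cv2.fillConvexPoly(m,np.round(cv2.convexHull(q.astype(np.float32))*16).astype(np.int32),255,cv2.LINE_AA,4)
    return m/255.
def cup(fs,x0,zp=.139,thr=.08):
    # crop around
    D=[]
    for f in fs:
        b=brown(f); u=proj(f,[[x0[0],x0[1],zp+.035]])[0]
        w=np.zeros(b.shape);cv2.circle(w,tuple(int(v) for v in u),26,1,-1)
        t=np.clip((b-thr)/.06+.5,0,1);n,l=cv2.connectedComponents(((t>.5)*w).astype(np.uint8))
        k=l[int(u[1])-3:int(u[1])+4,int(u[0])-3:int(u[0])+4]; k=np.bincount(k[k>0]).argmax() 
        keep=cv2.dilate((l==k).astype(np.uint8),np.ones((3,3)))
        D.append((f,t*w*keep))
    def cost(p): return sum(np.abs(sil(f,p,zp,t.shape)-t).sum() for f,t in D)
    best=min(((cost((x0[0]+dx,x0[1]+dy)),x0[0]+dx,x0[1]+dy) for dx in np.arange(-.015,.0151,.0025) for dy in np.arange(-.015,.0151,.0025)))
    r=minimize(cost,best[1:],method="Nelder-Mead",options=dict(initial_simplex=[[best[1]+a,best[2]+b] for a,b in((0,0),(.0015,0),(0,.0015))],xatol=1e-5))
    return r.x,r.fun,[t.sum() for _,t in D]
def draw(f,pl,cu,name,crop,zp=.139):
    k=5;g=dict(f);x0,y0,x1,y1=crop
    im=cv2.resize(cv2.cvtColor(f["frame"],4)[y0:y1,x0:x1],None,fx=k,fy=k,interpolation=cv2.INTER_CUBIC)
    def pl_(P,col): cv2.polylines(im,[np.round(((proj(f,P)+.5-[x0,y0])*k)).astype(np.int32)],True,col,1)
    for r in(.032,.052,.06): pl_(circ(pl,r,zp),(255,0,0))
    for r,h in((.026,.0015),(.025,.04),(.0205,.0445)): pl_(circ(cu,r,zp+h),(0,0,255))
    cv2.imwrite("pics/"+name,im)
E
python3 - <<'E'
from fit import *
fs=[grab_frame("scene"),grab_frame("top")]
p0=onplane(fs[1],[[326,193]],.139)[0];c0=onplane(fs[1],[[326,178]],.185)[0];print(p0,c0)
for s in(fs,fs[:1],fs[1:]):
    P,e=plate(s,p0[:2]);C,e2,n=cup(s,c0[:2]);print(np.round(P*1e3,1),round(e,3),np.round(C*1e3,1),e2,n,np.round((P-C)*1e3,1))
P,_=plate(fs,p0[:2]);C=cup(fs,c0[:2])[0]
draw(fs[0],P,C,"d0s.png",(270,160,390,260));draw(fs[1],P,C,"d0t.png",(270,140,390,240))
f=fs[1]
for l in("spare_cup","pepper_mill","spice_jar","egg_box"):
    for r in outline_of(l,"top")[:3]: print(l,r["score"],np.round(r["pixel"]),np.round(onplane(f,[r["pixel"]],.05)[0],3))
print(proj(fs[0],[observe()["position"]]),proj(fs[1],[observe()["position"]]))
E
```

```text
[0.55943037 0.05353541 0.139     ] [0.58734145 0.05495791 0.185     ]
[564.   56.8] -0.442 [588.7  56.8] 277.58330212548157 [np.float64(475.5046527645474), np.float64(407.7865549138926)] [-24.7   0. ]
[563.4  57.7] -0.222 [589.8  56.1] 133.2561315491781 [np.float64(475.5046527645474)] [-26.4   1.6]
[564.7  56.3] -0.243 [588.6  56.6] 142.3977588115976 [np.float64(407.7865549138926)] [-23.9  -0.2]
spare_cup 0.58 [390. 206.] [ 0.536 -0.101  0.05 ]
pepper_mill 0.62 [383. 151.] [ 0.669 -0.087  0.05 ]
spice_jar 0.74 [335. 132.] [0.715 0.029 0.05 ]
egg_box 0.92 [247. 188.] [0.578 0.239 0.05 ]
[[316.35352149  -5.19947374]] [[ 33.68737362 411.99639168]]
```

View pics/d0s.png

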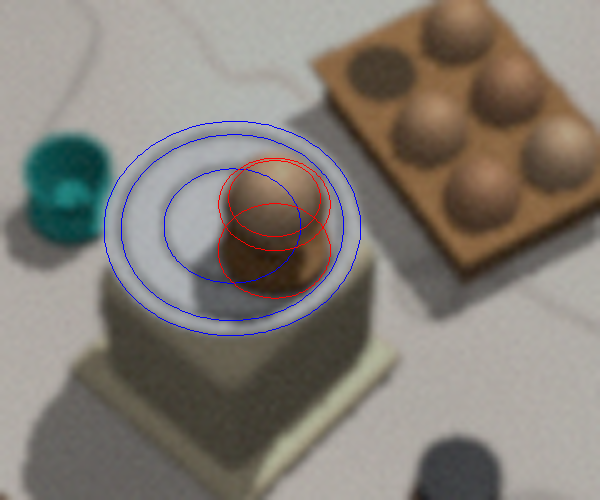

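View pics/d0t.png

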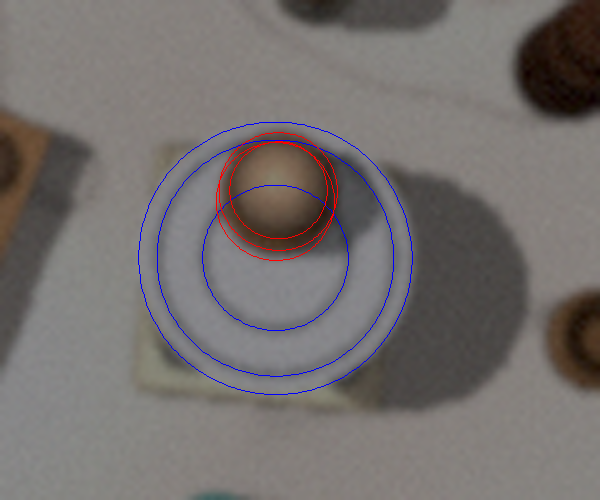

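The overlay fits: plate centre ≈ (564, 57) mm and cup ≈ (589, 57), so the cup must move about 25 mm along -x. I'll push with the outer face of one open finger from the +x side, which keeps the hand off the egg. First I travel high.

Emit:
{"name": "move_arm", "arguments": {
  "motion": [
    [[30,-30,35],[0,0,-0.1]],
    [[72,-72,70],[0,0,-0.21]],
    [[114,-114,85],[0,0,-0.32]],
    [[156,-156,85],[0,0,-0.43]],
    [[198,-198,85],[0,0,-0.54]],
    [[240,-240,85],[0,0,-0.65]],
    [[282,-282,85],[0,0,-0.76]],
    [[324,-324,85],[0,0,-0.87]],
    [[366,-366,85],[0,0,-0.98]],
    [[408,-408,85],[0,0,-1.1]],
    [[450,-450,85],[0,0,-1.22]],
    [[490,-490,85],[0,0,-1.35]]
  ]
}}

```text
clock: 2.2
position: [0.6287, 0.1182, 0.32]
tool_rot: [3.141, -0.0, 1.566]
force: [0.2, 0.9, 0.3]
grip_width: 0.0853
```

Emit:
{"name": "move_arm", "arguments": {
  "motion": [
    [[30,-20,0],[0,0.04,0]],
    [[60,-40,-20],[0,0.08,0]],
    [[77,-58,-45],[0,0.12,0]],
    [[77,-63,-70],[0,0.12,0]],
    [[77,-63,-90],[0,0.12,0]],
    [[77,-63,-90],[0,0.12,0]]
  ]
}}

```text
clock: 2.95
position: [0.7038, 0.0574, 0.2288]
tool_rot: [-3.02, -0.0, 1.57]
force: [0.9, 0.2, 1.5]
grip_width: 0.0852
```

```bash
cat > look.py <<'E'
import sys
from fit import *
n=sys.argv[1];c0=[float(v)/1e3 for v in sys.argv[2:4]]
fs=[grab_frame("scene"),grab_frame("top")]
P=np.array([.564,.0568])
C,e,a=cup(fs,c0)
for s in (fs[:1],fs[1:]):
    try:
        q=cup(s,c0);print("single",np.round(q[0]*1e3,1),q[1:])
    except Exception as x: print(x)
print("cup",np.round(C*1e3,1),e,a,"to go",np.round((P-C)*1e3,1))
draw(fs[0],P,C,n+"s.png",(260,130,390,240));draw(fs[1],P,C,n+"t.png",(270,120,400,230))
o=observe();print(np.round(o["position"],4),np.round(o["tool_rot"],3),np.round(o["force"],2),o["clock"])
E
python3 look.py a 589 57
```

```text
Traceback (most recent call last):
  File "look.py", line 6, in <module>
    C,e,a=cup(fs,c0)
          ~~~^^^^^^^
  File "fit.py", line 38, in cup
    k=l[int(u[1])-3:int(u[1])+4,int(u[0])-3:int(u[0])+4]; k=np.bincount(k[k>0]).argmax()
                                                            ~~~~~~~~~~~~~~~~~~~~~~~~~~^^
ValueError: attempt to get argmax of an empty sequence
```

Run:
```python
from h import *
f=grab_frame("scene");save(f,"b_s.png",(220,90,400,230),4);save(grab_frame("top"),"b_t.png",(250,90,410,230),4)
for q in ([-.057,0],[.057,0]): pass
P=np.array([[.704-.0596,.057,.2288-.018],[.704-.0596,.057-.011,.2288-.018],[.704-.0596,.057+.011,.2288-.018]]);print((proj(f,P)-[220,90])*4)
```

```text
[[500.71844399 459.51690452]
 [488.62239504 473.26861288]
 [512.68855599 445.90940062]]
```

View pics/b_s.png

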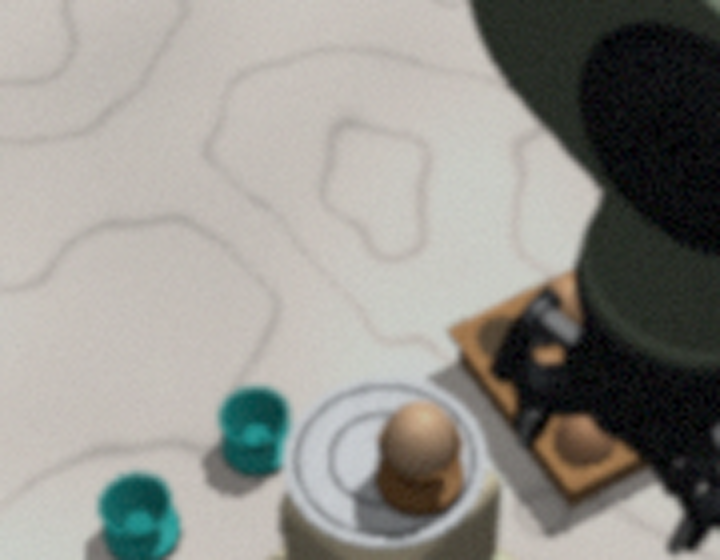

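View pics/b_t.png

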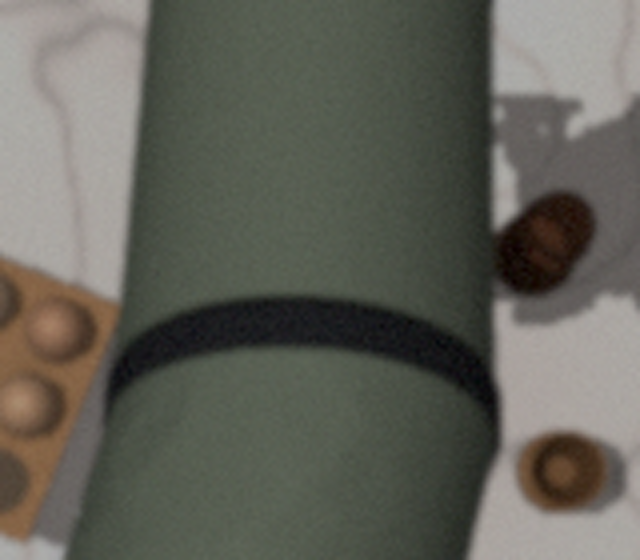

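Run:
```python
from h import *
im=cv2.imread("pics/b_s.png")
c=cv2.resize(im[260:560,440:720],None,fx=2.6,fy=2,interpolation=cv2.INTER_CUBIC)
c=cv2.resize(im[270:560,440:720],None,fx=2,fy=2); c=np.clip(c.astype(float)*2.,0,255).astype(np.uint8)
cv2.imwrite("pics/c.png",c)
f=grab_frame("scene")
# ray ∩ plane y=Y
k,d=K(f);T=np.array(f["T"])
for px in ((528,440),(495,368),(545,292)):
  for Y in (.046,.057,.068):
    u=cv2.undistortPoints(np.array([[[px[0]/4+220,px[1]/4+90]]]),k,d)[0,0];r=T[:3,:3]@[u[0],u[1],1];o=T[:3,3]
    print(px,Y,np.round(o+r*(Y-o[1])/r[1],3))
```

```text
(528, 440) 0.046 [0.666 0.046 0.262]
(528, 440) 0.057 [0.66  0.057 0.243]
(528, 440) 0.068 [0.653 0.068 0.225]
(495, 368) 0.046 [0.644 0.046 0.305]
(495, 368) 0.057 [0.637 0.057 0.287]
(495, 368) 0.068 [0.63  0.068 0.269]
(545, 292) 0.046 [0.668 0.046 0.381]
(545, 292) 0.057 [0.661 0.057 0.365]
(545, 292) 0.068 [0.655 0.068 0.349]
```

View pics/c.png

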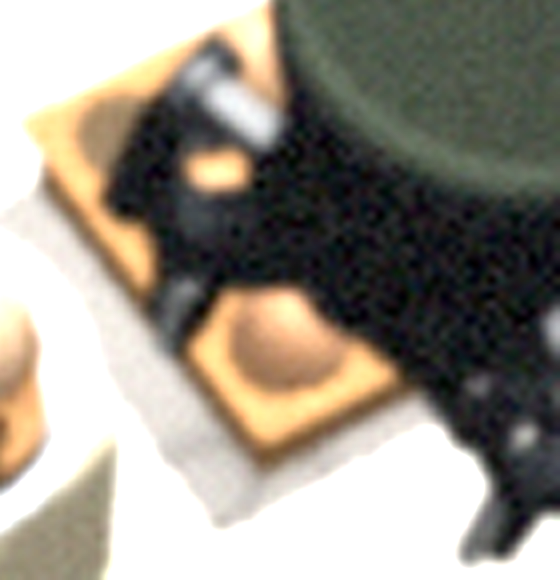

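Run:
```python
from h import *
from scipy.spatial.transform import Rotation as Ro
f=grab_frame("scene");o=observe();R=Ro.from_euler("xyz",o["tool_rot"]).as_matrix();p=np.array(o["position"])
print(o["position"],R.round(3).tolist(), tips_ahead)
im=cv2.resize(cv2.cvtColor(f["frame"],4)[150:240,320:440],None,fx=6,fy=6,interpolation=cv2.INTER_CUBIC)
im=np.clip(im*1.6,0,255).astype(np.uint8)
for zz,col in((0,(0,0,255)),(.012,(0,255,255)),(.025,(0,255,0)),(-.048,(255,0,0))):
  for y in(-.0427,.0427):
    q=np.array([p+R@[x,y,zz] for x in(-.011,.011)])
    a=((proj(f,q)+.5-[320,150])*6).astype(int); cv2.line(im,tuple(map(int,a[0])),tuple(map(int,a[1])),col,1)
cv2.imwrite("pics/d.png",im)
```

```text
[0.70479028 0.05697504 0.23095989] [[0.001, 0.993, -0.118], [1.0, -0.001, 0.0], [0.0, -0.118, -0.993]] 0.025
```

View pics/d.png

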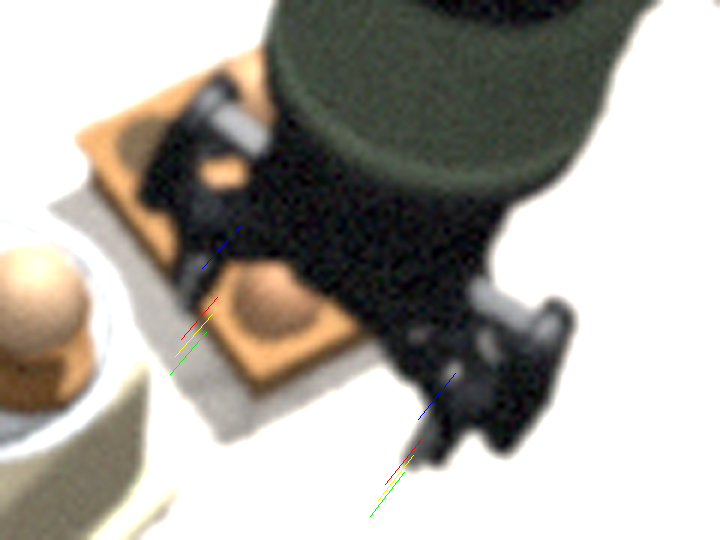

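The tips reach less far ahead when open, and the finger elbows stick out at egg height, so this orientation won't do. Instead I'll use shut fingers, with the jaw axis along y and the tool leaned sideways so that only the fingertips come near the foot.

Run:
```python
from h import *
from scipy.spatial.transform import Rotation as Ro
o=observe();print(np.round(o["qpos"],3),o["clock"])
R=Ro.from_euler("xyz",o["tool_rot"])
for yaw in(np.pi,0):
    D=Ro.from_euler("x",-.38)*Ro.from_euler("xyz",[np.pi,0,yaw])
    w=(D*R.inv()).as_rotvec();print(yaw,w.round(3),np.degrees(np.linalg.norm(w)),(D.as_matrix()).round(2).tolist())
```

```text
[-0.376  0.772  0.425  1.247 -0.309  1.305  0.056] 3.25
3.141592653589793 [-0.205  0.205  1.562] 91.0121249031276 [[-1.0, 0.0, 0.0], [0.0, 0.93, -0.37], [-0.0, -0.37, -0.93]]
0 [-0.391 -0.391 -1.535] 93.45693864414542 [[1.0, 0.0, 0.0], [0.0, -0.93, -0.37], [0.0, 0.37, -0.93]]
```

Emit:
{"name": "move_arm", "arguments": {
  "motion": [
    [[0,0,40],[-0.02,0.02,0.156]],
    [[0,0,60],[-0.041,0.041,0.312]],
    [[0,0,60],[-0.062,0.062,0.469]],
    [[0,0,60],[-0.082,0.082,0.625]],
    [[0,0,60],[-0.103,0.103,0.781]],
    [[0,0,60],[-0.123,0.123,0.937]],
    [[-10,0,60],[-0.144,0.144,1.093]],
    [[-30,2,60],[-0.164,0.164,1.25]],
    [[-50,4,50],[-0.185,0.185,1.406]],
    [[-60,6,35],[-0.205,0.205,1.562]],
    [[-60,6,20],[-0.205,0.205,1.562]],
    [[-60,6,20],[-0.205,0.205,1.562]]
  ],
  "jaw": 0,
  "grip_force": 20
}}

```text
clock: 4.75
position: [0.6446, 0.0623, 0.2493]
tool_rot: [-2.76, -0.0, 3.138]
force: [0.8, -0.9, 1.1]
grip_width: 0.0003
```

```bash
cat > tip.py <<'E'
import sys
from fit import *
from scipy.spatial.transform import Rotation as Ro
f=grab_frame("scene");o=observe();R=Ro.from_euler("xyz",o["tool_rot"]).as_matrix();p=np.array(o["position"])
print(np.round(p,4),np.round(o["tool_rot"],3),o["grip_width"],o["clock"],np.round(o["force"],2))
x0,y0=280,130
im=cv2.resize(cv2.cvtColor(f["frame"],4)[y0:y0+110,x0:x0+130],None,fx=6,fy=5.4,interpolation=cv2.INTER_CUBIC)
im=np.clip(im*1.5,0,255).astype(np.uint8)
def ln(q,col):
    a=((proj(f,q)+.5-[x0,y0])*[6,5.4]).astype(int); cv2.polylines(im,[a.astype(np.int32)],True,col,1)
for zz,col in((0,(0,0,255)),(.025,(0,255,0))):
    ln(np.array([p+R@[x,y,zz] for x,y in((-.011,-.008),(.011,-.008),(.011,.008),(-.011,.008))]),col)
cv2.imwrite("pics/"+sys.argv[1],im)
E
python3 tip.py e.png
```

```text
[0.645  0.0622 0.2499] [-2.760e+00  1.000e-03  3.138e+00] 0.00011524959361944474 4.8 [0.2  0.18 0.14]
```

View pics/e.png

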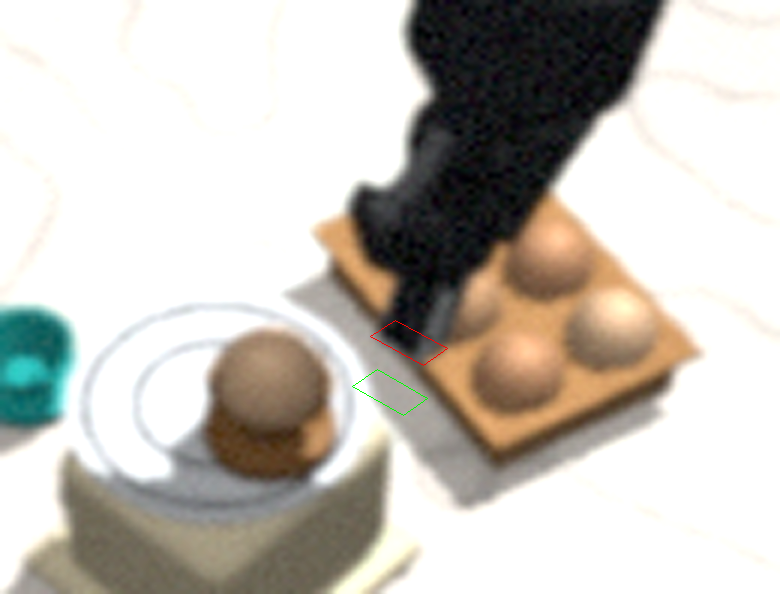

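Emit:
{"name": "move_arm", "arguments": {
  "motion": [
    [[0,0,-30],[0,0,0]],
    [[0,0,-60],[0,0,0]],
    [[0,0,-75],[0,0,0]],
    [[0,0,-75],[0,0,0]]
  ]
}}

```text
clock: 5.3
position: [0.6447, 0.0623, 0.1746]
tool_rot: [-2.76, -0.0, 3.14]
force: [0.5, -0.2, 0.3]
grip_width: -0.0001
```

```bash
sed -i 's/im\*1.5/im*1.15/' tip.py; python3 tip.py e2.png
```

```text
[0.645  0.0625 0.1755] [-2.760e+00  1.000e-03  3.141e+00] 0.00011117069695995232 5.35 [-0.03  0.57  0.69]
```

View pics/e2.png

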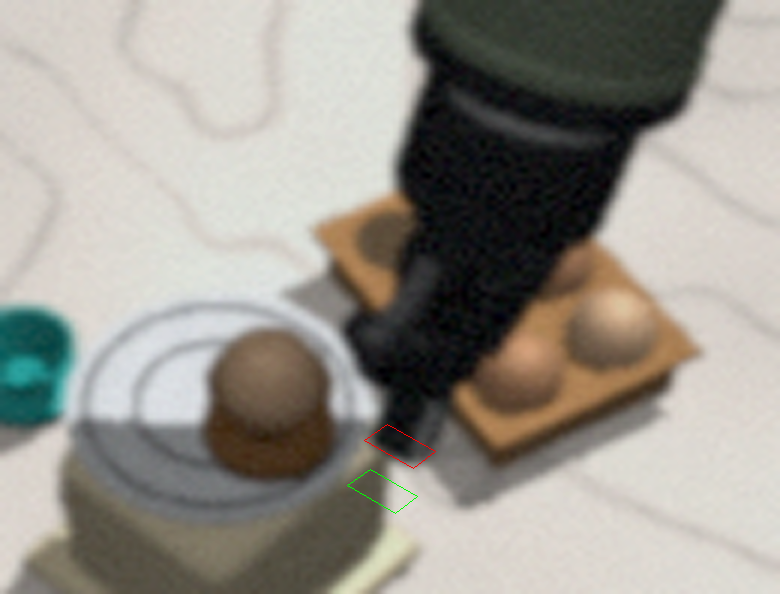

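Emit:
{"name": "move_arm", "arguments": {
  "motion": [
    [[0,0,-12],[0,0,0]],
    [[0,0,-20],[0,0,0]],
    [[0,0,-20],[0,0,0]]
  ]
}}

```text
clock: 5.72
position: [0.6442, 0.0627, 0.1543]
tool_rot: [-2.76, -0.001, 3.142]
force: [0.1, -0.8, 0.5]
grip_width: 0.0001
```

```bash
cat > tip2.py <<'E'
import sys
from fit import *
from scipy.spatial.transform import Rotation as Ro
f=grab_frame("scene");o=observe();R=Ro.from_euler("xyz",o["tool_rot"]).as_matrix();p=np.array(o["position"])
print(np.round(p,4),np.round(o["tool_rot"],3),o["clock"],np.round(o["force"],2))
x0,y0,w,h,k=300,170,90,65,8
im=cv2.resize(cv2.cvtColor(f["frame"],4)[y0:y0+h,x0:x0+w],None,fx=k,fy=k,interpolation=cv2.INTER_CUBIC)
im=np.clip(im*1.5,0,255).astype(np.uint8)
cv2.imwrite("pics/r"+sys.argv[1],im)
def ln(q,col,cl=True):
    a=((proj(f,q)+.5-[x0,y0])*k).astype(int); cv2.polylines(im,[a.astype(np.int32)],cl,col,1)
for zz,col in((.0,(0,0,255)),(.01,(0,255,255)),(.025,(0,255,0))):
    ln(np.array([p+R@[x,y,zz] for x,y in((-.011,-.008),(.011,-.008),(.011,.008),(-.011,.008))]),col)
ln(circ((.564,.0568),.06,.139),(255,0,0))
cv2.imwrite("pics/"+sys.argv[1],im)
E
python3 tip2.py e3.png
```

```text
[0.6445 0.0627 0.1547] [-2.76  -0.     3.142] 5.775 [ 0.08 -0.26 -0.44]
```

View pics/e3.png

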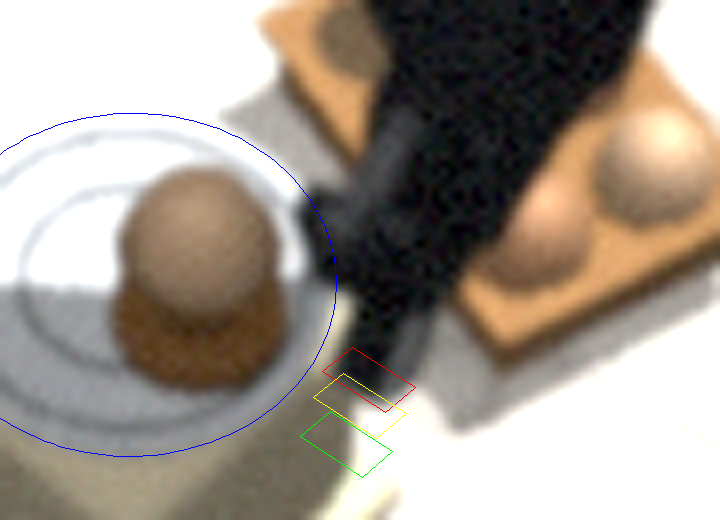

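View pics/re3.png

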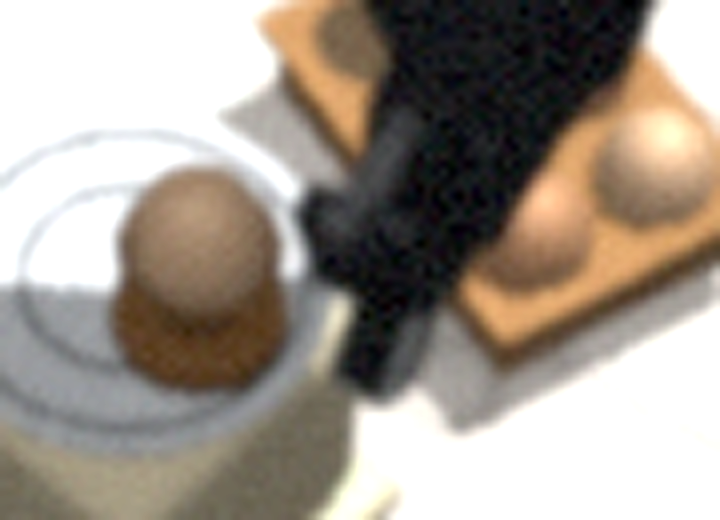

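Emit:
{"name": "move_arm", "arguments": {
  "motion": [
    [[0,0,0],[0,0.08,0]],
    [[0,0,0],[0,0.15,0]],
    [[-4,0,0],[0,0.15,0]],
    [[-8,0,0],[0,0.15,0]],
    [[-8,0,0],[0,0.15,0]]
  ]
}}

```text
clock: 6.4
position: [0.636, 0.0629, 0.1553]
tool_rot: [-2.761, -0.149, -3.141]
force: [0.6, 0.3, 0.5]
grip_width: -0.0
```

```bash
python3 tip2.py e4.png
```

```text
[0.6363 0.0629 0.1553] [-2.761 -0.149 -3.141] 6.45 [-0.67  1.45 -0.12]
```

View pics/e4.png

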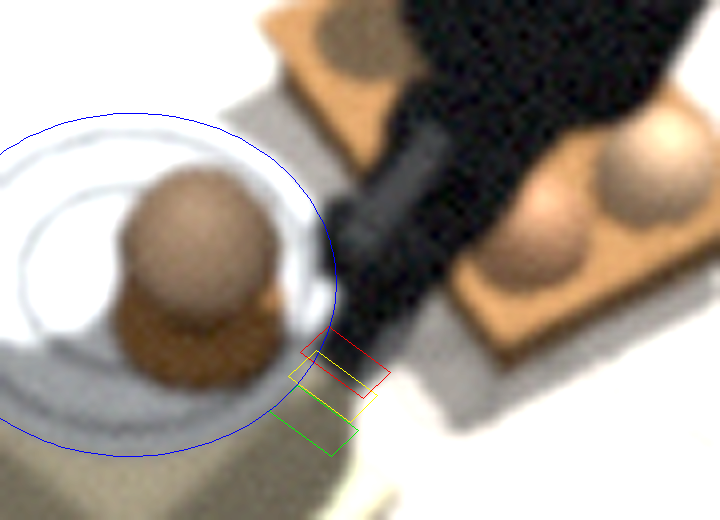

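Emit:
{"name": "move_arm", "arguments": {
  "motion": [
    [[-3,0,0],[0,0,0]],
    [[-6,0,0],[0,0,0]],
    [[-6,0,0],[0,0,0]]
  ]
}}

```text
clock: 6.82
position: [0.6303, 0.0627, 0.155]
tool_rot: [-2.76, -0.15, -3.142]
force: [-0.2, 0.2, 0.6]
grip_width: -0.0003
```

```bash
python3 tip2.py e5.png
```

```text
[0.6305 0.0627 0.155 ] [-2.76  -0.15  -3.142] 6.875 [ 0.46 -0.2  -0.01]
```

View pics/e5.png

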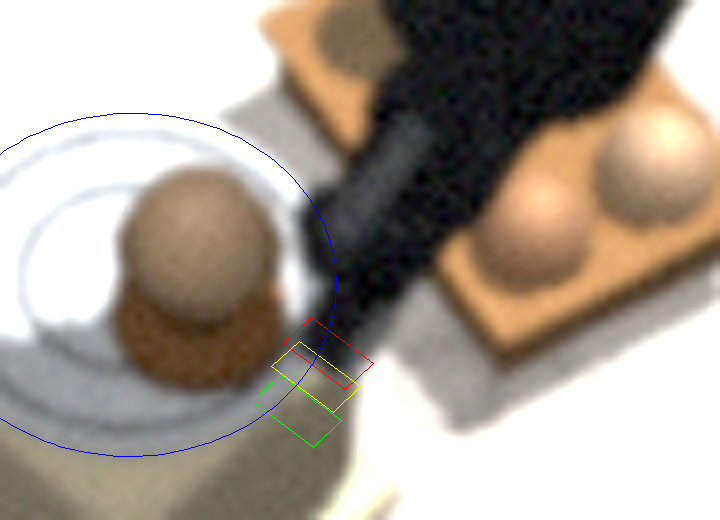

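Emit:
{"name": "move_arm", "arguments": {
  "motion": [
    [[4,-4,0],[0,0,0]],
    [[4,-9,-4],[0,0,0]],
    [[4,-9,-7],[0,0,0]],
    [[4,-9,-7],[0,0,0]]
  ]
}}

```text
clock: 7.38
position: [0.6343, 0.0537, 0.1475]
tool_rot: [-2.76, -0.15, 3.141]
force: [0.8, 0.1, 0.2]
grip_width: 0.0
```

```bash
python3 tip2.py e6.png
```

```text
[0.6344 0.0538 0.1477] [-2.76  -0.15  -3.142] 7.425 [-0.5   0.66  0.19]
```

View pics/e6.png

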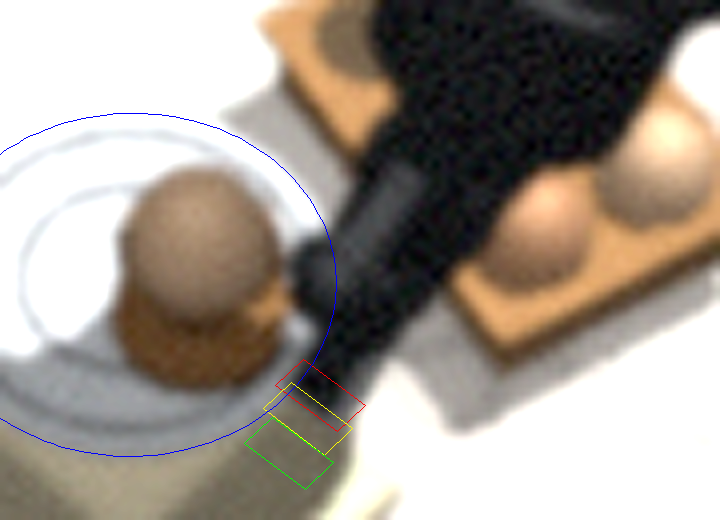

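View pics/re6.png

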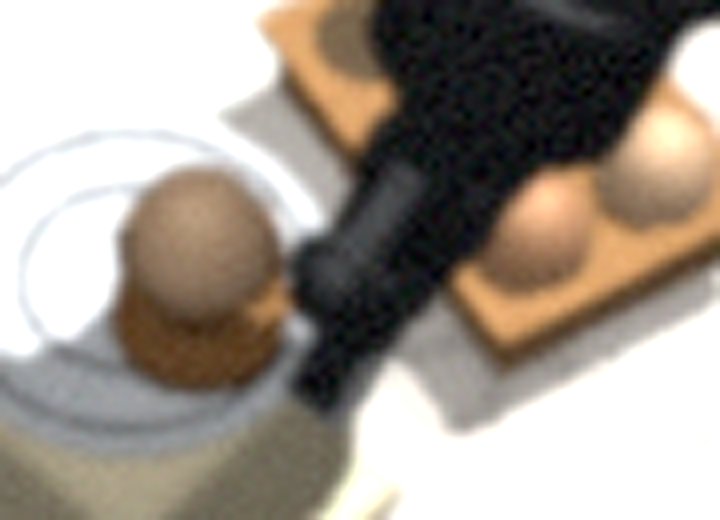

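Run:
```python
from h import *
f=grab_frame("scene");k,d=K(f);T=np.array(f["T"])
for nm,px in(("elbow",(290,278)),("elbowlow",(305,315)),("tipleft",(298,390)),("tiplow",(325,410)),("tipright",(357,390))):
  for z in (.143,.147,.16,.175,.19,.205):
    q=onplane(f,[[px[0]/8+300-.5,px[1]/8+170-.5]],z)[0];print(nm,z,np.round(q[:2],3),end=' | ')
  print()
```

```text
elbow 0.143 [0.602 0.083] | elbow 0.147 [0.604 0.081] | elbow 0.16 [0.609 0.074] | elbow 0.175 [0.614 0.066] | elbow 0.19 [0.62  0.057] | elbow 0.205 [0.625 0.049] | 
elbowlow 0.143 [0.613 0.075] | elbowlow 0.147 [0.615 0.073] | elbowlow 0.16 [0.619 0.066] | elbowlow 0.175 [0.625 0.058] | elbowlow 0.19 [0.63 0.05] | elbowlow 0.205 [0.636 0.042] | 
tipleft 0.143 [0.627 0.054] | tipleft 0.147 [0.628 0.052] | tipleft 0.16 [0.633 0.045] | tipleft 0.175 [0.638 0.037] | tipleft 0.19 [0.643 0.03 ] | tipleft 0.205 [0.648 0.022] | 
tiplow 0.143 [0.637 0.053] | tiplow 0.147 [0.638 0.051] | tiplow 0.16 [0.642 0.044] | tiplow 0.175 [0.647 0.037] | tiplow 0.19 [0.652 0.029] | tiplow 0.205 [0.657 0.021] | 
tipright 0.143 [0.64  0.064] | tipright 0.147 [0.641 0.062] | tipright 0.16 [0.646 0.055] | tipright 0.175 [0.65  0.047] | tipright 0.19 [0.655 0.039] | tipright 0.205 [0.66  0.031] |
```

Emit:
{"name": "move_arm", "arguments": {
  "motion": [
    [[4,0,3],[0,0.1,0]],
    [[4,0,3],[0,0.2,0]],
    [[4,0,0],[0,0.2,0]],
    [[4,0,0],[0,0.2,0]]
  ]
}}

```text
clock: 7.98
position: [0.6383, 0.0538, 0.1475]
tool_rot: [-2.76, -0.348, 3.142]
force: [-0.1, 0.7, -0.2]
grip_width: 0.0002
```

```bash
python3 tip2.py e7.png
```

```text
[0.6382 0.0539 0.148 ] [-2.76  -0.348 -3.141] 8.025 [-0.68  0.11 -0.26]
```

View pics/re7.png

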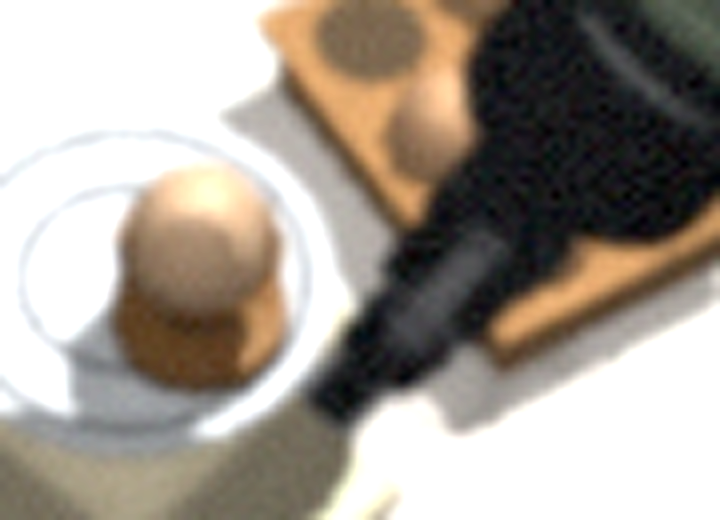

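Emit:
{"name": "move_arm", "arguments": {
  "motion": [
    [[-3,-1,0],[0,0,0]],
    [[-6,-2,-1],[0,0,0]],
    [[-9,-2,-2],[0,0,0]],
    [[-12,-2,-2],[0,0,0]],
    [[-14,-2,-2],[0,0,0]],
    [[-16,-2,-2],[0,0,0]],
    [[-18,-2,-2],[0,0,0]],
    [[-20,-2,-2],[0,0,0]],
    [[-20,-2,-2],[0,0,0]]
  ]
}}

```text
clock: 9.15
position: [0.6184, 0.0517, 0.1459]
tool_rot: [-2.76, -0.35, 3.142]
force: [1.1, 0.2, 0.5]
grip_width: -0.0004
```

```bash
python3 tip2.py e8.png
python3 - <<'E'
from fit import *
fs=[grab_frame("scene")];print(cup(fs,(.589,.057)))
save(grab_frame("top"),"t8.png",(270,120,400,230),5)
E
```

```text
[0.6185 0.0517 0.1459] [-2.76  -0.35   3.142] 9.2 [ 1.58 -0.05  0.86]
(array([0.58277755, 0.05746376]), np.float64(131.89657654072965), [np.float64(474.1438344955079)])
```

View pics/re8.png

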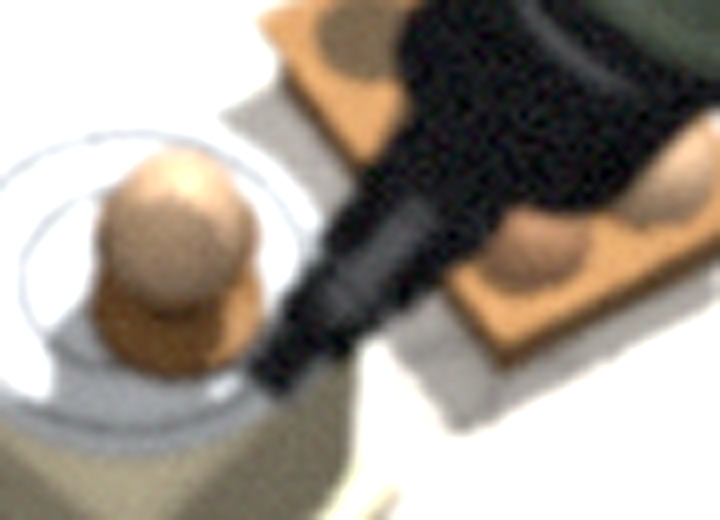

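View pics/t8.png

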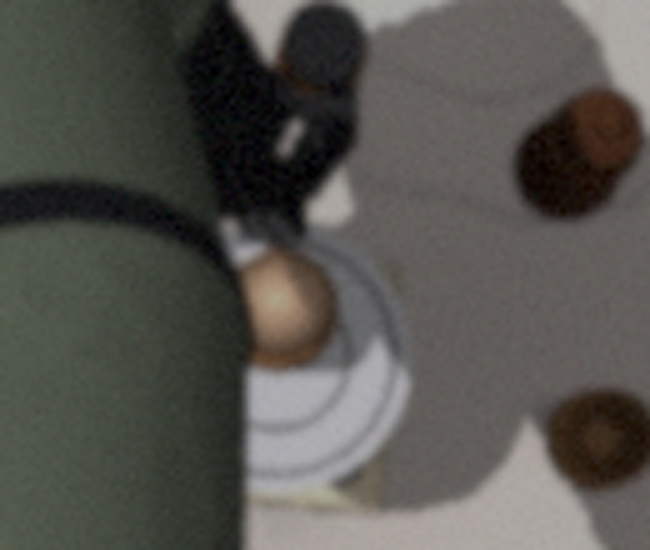

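The first push moved the cup about 7 mm, and it stayed upright. I continue slowly.

Emit:
{"name": "move_arm", "arguments": {
  "motion": [
    [[-1,0,0],[0,0,0]],
    [[-2.5,0,0],[0,0,0]],
    [[-4,0,0],[0,0,0]],
    [[-5.5,0,0],[0,0,0]],
    [[-7,0,0],[0,0,0]],
    [[-8.5,0,0],[0,0,0]],
    [[-10,0,0],[0,0,0]],
    [[-11.5,0,0],[0,0,0]],
    [[-13,0,0],[0,0,0]],
    [[-14,0,0],[0,0,0]],
    [[-14.5,0,0],[0,0,0]],
    [[-14.5,0,0],[0,0,0]]
  ]
}}

```text
clock: 10.8
position: [0.604, 0.0517, 0.1459]
tool_rot: [-2.76, -0.35, 3.142]
force: [0.6, -0.2, 0.4]
grip_width: -0.0002
```

```bash
python3 tip2.py e9.png
python3 - <<'E'
from fit import *
fs=[grab_frame("scene")];C=cup(fs,(.568,.057));print(C,plate(fs,(.564,.0568)))
draw(fs[0],(.5634,.0577),C[0],"d9.png",(260,130,390,240))
E
```

```text
[0.604  0.0516 0.1459] [-2.76  -0.35   3.141] 10.85 [1.2  0.35 0.37]
(array([0.56853057, 0.05680222]), np.float64(128.11016042411057), [np.float64(474.54186513582806)]) (array([0.5642819 , 0.05610014]), np.float64(-0.1081373352008825))
```

View pics/d9.png

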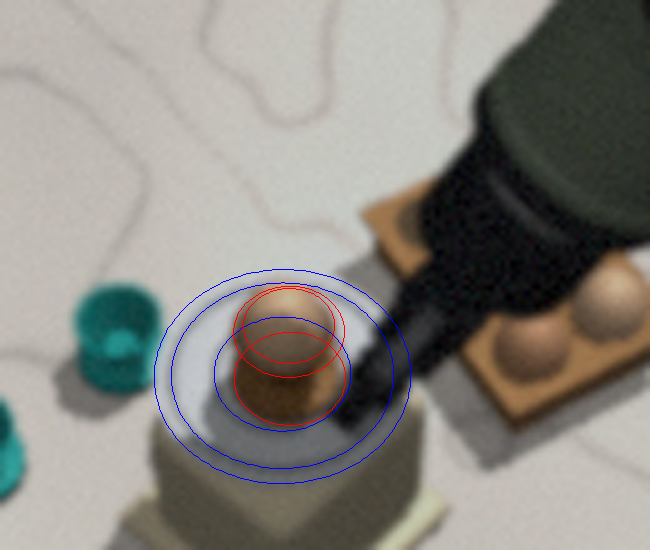

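Emit:
{"name": "move_arm", "arguments": {
  "motion": [
    [[-1,0,0],[0,0,0]],
    [[-2.5,0,0],[0,0,0]],
    [[-4,0,0],[0,0,0]],
    [[-4.5,0,0],[0,0,0]],
    [[-4.5,0,0],[0,0,0]],
    [[-3,0,0],[0,0,0]],
    [[2,0,0],[0,0,0]],
    [[15,0,0],[0,0,0]],
    [[35,0,3],[0,0,0]],
    [[60,0,20],[0,0,0]],
    [[70,0,60],[0,0,0]],
    [[70,0,110],[0,0,0]]
  ]
}}

```text
clock: 12.4
position: [0.6743, 0.0514, 0.2559]
tool_rot: [-2.76, -0.352, 3.141]
force: [-0.2, 0.4, 0.2]
grip_width: 0.0004
```

Emit:
{"name": "move_arm", "arguments": {
  "motion": [
    [[0,40,20],[0,0,0]],
    [[0,90,20],[0,0,0]],
    [[0,140,20],[0,0,0]],
    [[-20,190,20],[0,0,0]],
    [[-50,240,20],[0,0,0]],
    [[-80,290,20],[0,0,0]],
    [[-80,290,20],[0,0,0]]
  ]
}}

```text
clock: 13.28
position: [0.5914, 0.3465, 0.2754]
tool_rot: [-2.763, -0.352, -3.134]
force: [-0.1, -1.3, 0.3]
grip_width: -0.0
```

```bash
cat > chk.py <<'E'
import sys
from fit import *
fs=[grab_frame("scene"),grab_frame("top")]
for s in(fs,fs[:1],fs[1:]):
    P,e=plate(s,(.564,.0568));C,e2,n=cup(s,(.564,.0568));print(np.round(P*1e3,1),round(e,3),np.round(C*1e3,1),e2,n,"to go",np.round((P-C)*1e3,1))
C=cup(fs,(.564,.0568))[0];n=sys.argv[1]
draw(fs[0],(.564,.0568),C,n+"s.png",(260,140,390,240));draw(fs[1],(.564,.0568),C,n+"t.png",(260,140,390,240))
for f,q in zip(fs,"st"): save(f,n+q+"full.png")
print(observe()["clock"])
E
python3 chk.py f
```

```text
[563.7  57.1] -0.278 [561.3  54.7] 246.96835379621135 [np.float64(487.8401387040185), np.float64(409.6817035782015)] to go [2.4 2.4]
[563.3  57.1] -0.125 [562.9  55.9] 113.677508354805 [np.float64(487.8401387040185)] to go [0.4 1.1]
[564.1  56.7] -0.158 [560.9  54.7] 133.64378661787697 [np.float64(409.6817035782015)] to go [3.2 2.1]
13.375
```

View pics/fs.png

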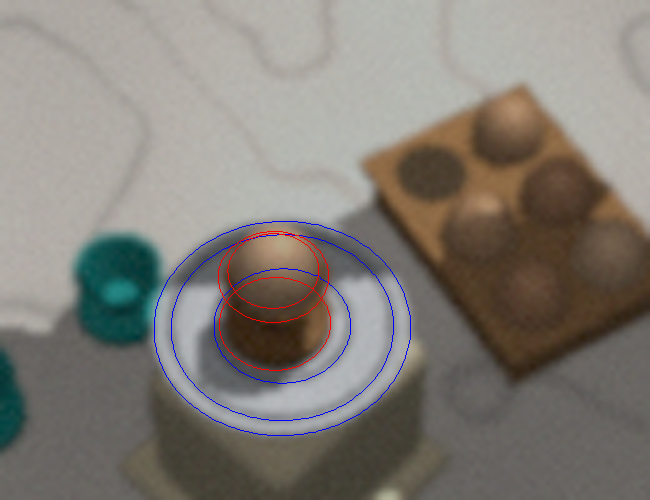

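View pics/ft.png

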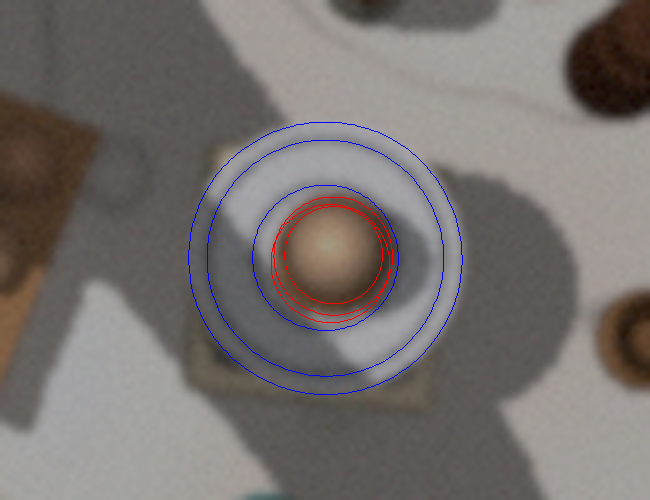

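Emit:
{"name": "move_arm", "arguments": {
  "motion": [
    [[-40,40,0],[0,0,0]],
    [[-80,80,0],[0,0,0]],
    [[-120,120,0],[0,0,0]],
    [[-160,160,0],[0,0,0]],
    [[-200,190,0],[0,0,0]],
    [[-200,190,0],[0,0,0]]
  ]
}}

```text
clock: 14.12
position: [0.3918, 0.5334, 0.2758]
tool_rot: [-2.761, -0.351, -3.138]
force: [0.5, -0.5, -0.3]
grip_width: 0.0003
```

```bash
python3 chk.py g
python3 - <<'E'
from fit import *
fs=[grab_frame("scene"),grab_frame("top")]
for thr in(.04,.05,.06,.07,.09,.11):
    print(thr,[ (np.round(r[0]*1e3,1),round(r[1]),np.round(r[2])) for r in (cup(s,(.564,.0568),thr=thr) for s in(fs[:1],fs[1:]))])
for f in fs: print([round(float(sil(f,(.562,.056),.139,(400,640)).sum())),])
import numpy as np
for f,c in zip(fs,"st"):
    im=f["frame"];cv2.imwrite("pics/h"+c+".png",cv2.cvtColor(im,4))
    r=outline_of("egg","scene" if c=="s" else "top")
    for q in r[:3]: print(q["score"],q["pixel"],q["pixels"].sum())
E
```

```text
[563.6  57.2] -0.285 [560.9  54.4] 274.65617020640866 [np.float64(466.2119933162267), np.float64(404.8534051048157)] to go [2.7 2.8]
[563.4  57.3] -0.135 [563.7  56.5] 134.63898707593015 [np.float64(466.2119933162267)] to go [-0.3  0.7]
[564.4  56.7] -0.156 [560.9  54.4] 138.4250262677334 [np.float64(404.8534051048157)] to go [3.4 2.3]
14.225
0.04 [(array([561.4,  54.8]), 83, array([518.])), (array([563.2,  54.7]), 79, array([465.]))]
0.05 [(array([560.7,  55.2]), 100, array([503.])), (array([561.7,  54. ]), 95, array([449.]))]
0.06 [(array([560.8,  55. ]), 113, array([490.])), (array([561.1,  54.5]), 110, array([433.]))]
0.07 [(array([559.9,  57.3]), 125, array([477.])), (array([561.1,  54.5]), 124, array([419.]))]
0.09 [(array([560.5,  56.7]), 149, array([453.])), (array([560.9,  54.4]), 155, array([389.]))]
0.11 [(array([560.3,  57. ]), 187, array([414.])), (array([559.1,  54.7]), 222, array([320.]))]
[604]
[544]
0.74 [312.3, 195.4] 296
0.55 [326.1, 188.3] 279
```

View pics/gs.png

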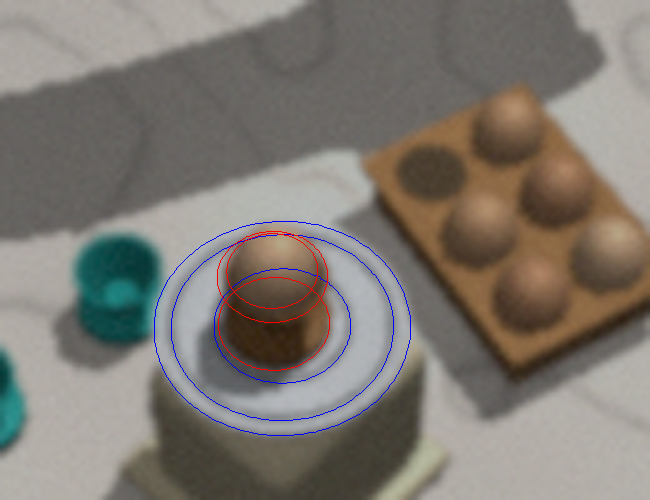

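View pics/gt.png

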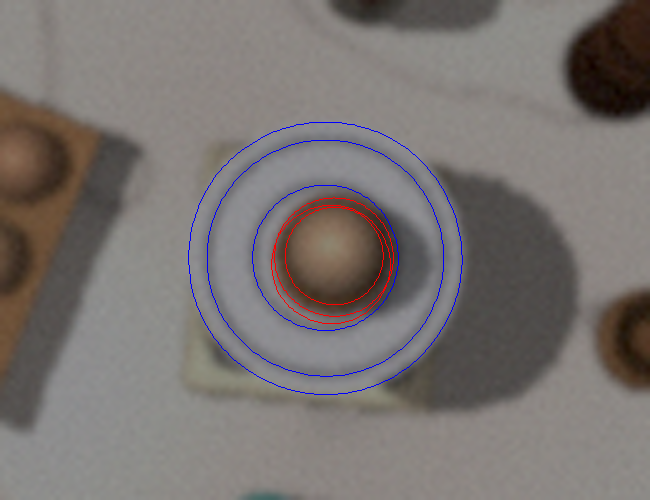

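```bash
cat > fine.py <<'E'
from fit import *
from scipy.optimize import least_squares
def avg(c,n=4):
    F=[grab_frame(c) for _ in range(n)];f=dict(F[0]);f["acc"]=np.mean([x["frame"].astype(float) for x in F],0);return f
def edges(f,c,zp):
    a=cv2.GaussianBlur(f["acc"],(0,0),.6);b=(a[...,0]-a[...,2])/(a.sum(2)+1)
    u=proj(f,[[c[0],c[1],zp+.035]])[0];an=np.linspace(0,2*np.pi,90,endpoint=False);r=np.arange(5,20,.1)
    pts=[]
    for t in an:
        v=map_coordinates(b,[u[1]+r*np.sin(t),u[0]+r*np.cos(t)],order=3);g=np.gradient(v)
        i=g.argmin();pts.append((r[i],-g[i]))
    return u,an,np.array(pts)
def predr(f,c,zp,u,an):
    S=8;m=sil2(f,c,zp,u,S);out=[];r=np.arange(4,22,.1)
    for t in an:
        v=map_coordinates(m,[200+S*r*np.sin(t),200+S*r*np.cos(t)],order=1);out.append((v>.5).sum()*.1+4)
    return np.array(out)
def sil2(f,c,zp,u,S):
    m=np.zeros((400,400),np.uint8)
    for (r0,h0),(r1,h1) in zip(prof[:-1],prof[1:]):
        q=np.r_[proj(f,circ(c,r0/1e3,zp+h0/1e3)),proj(f,circ(c,r1/1e3,zp+h1/1e3))]
        q=(q-u)*S+200
        cv2.fillConvexPoly(m,np.round(cv2.convexHull(q.astype(np.float32))*16).astype(np.int32),255,cv2.LINE_AA,4)
    return m/255.
def fine(fs,c0,zp=.139):
    E=[(f,)+edges(f,c0,zp) for f in fs]
    def res(p):
        R=[]
        for i,(f,u,an,pt) in enumerate(E):
            R.append((predr(f,p[:2]/1e3,zp,u,an)+p[2]-pt[:,0]))
        return np.concatenate(R)
    s=least_squares(res,[c0[0]*1e3,c0[1]*1e3,0],loss="soft_l1",f_scale=.4,diff_step=1e-3)
    return s.x,np.median(np.abs(res(s.x)))
if __name__=="__main__":
    fs=[avg("scene"),avg("top")]
    for f in fs: f["frame"]=np.round(f["acc"]).astype(np.uint8)
    import pickle;pickle.dump(fs,open("fs.pkl","wb"))
    for s in(fs,fs[:1],fs[1:]):
        x,e=fine(s,(.562,.0558));P=plate(s,(.564,.0568))[0]*1e3;print("cup",x.round(2),e.round(2),"plate",P.round(1),"to go",(P-x[:2]).round(1))
    C=fine(fs,(.562,.0558))[0][:2]/1e3
    P=plate(fs,(.564,.0568))[0]
    draw(fs[0],P,C,"is.png",(260,140,390,240));draw(fs[1],P,C,"it.png",(260,140,390,240))
    print(observe()["clock"])
E
python3 fine.py
```

```text
cup [563.15  54.7   -1.38] 0.32 plate [563.7  56.9] to go [0.6 2.2]
cup [561.84  56.44  -1.28] 0.28 plate [563.4  57.2] to go [1.6 0.8]
cup [563.8   53.81  -1.32] 0.12 plate [564.2  56.7] to go [0.4 2.9]
14.825
```

Run:
```python
from fine import *
import pickle
fs=pickle.load(open("fs.pkl","rb"))
for f,n,(x0,y0) in((fs[0],"s",(290,175)),(fs[1],"t",(298,165))):
    k=12;a=f["acc"][y0:y0+55,x0:x0+55]
    b=(a[...,0]-a[...,2])/(a.sum(2)+1);print(b.min(),b.max())
    L=np.clip(a*1.4,0,255).astype(np.uint8)[...,::-1]
    B=cv2.cvtColor(np.clip(b*1200,0,255).astype(np.uint8),cv2.COLOR_GRAY2BGR)
    o=[]
    for im in(L,B):
        im=cv2.resize(im,None,fx=7,fy=7,interpolation=cv2.INTER_CUBIC).copy()
        for c,r,h,col in(((.5638,.0568),.06,0,(255,0,0)),((.5638,.0568),.032,0,(255,0,0)),((.563,.055),.026,.0015,(0,0,255)),((.563,.055),.025,.04,(0,255,0)),((.563,.055),.0205,.0445,(0,255,255))):
            q=((proj(f,circ(c,r,.139+h))+.5-[x0,y0])*7).astype(np.int32);cv2.polylines(im,[q],True,col,1)
        o.append(im)
    cv2.imwrite(f"pics/j{n}.png",np.hstack(o))
```

```text
-0.36421725239616615 0.40816326530612246
-0.013908205841446454 0.23902439024390243
```

View pics/js.png

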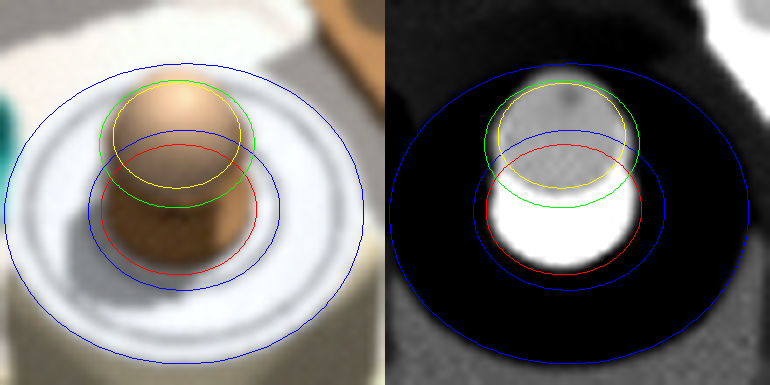

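View pics/jt.png

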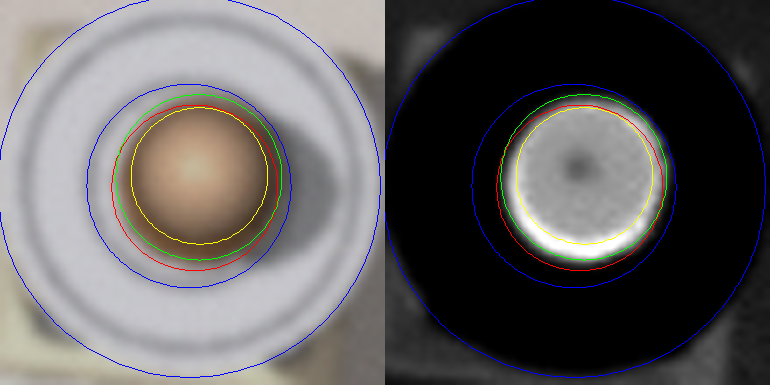

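The averaged pictures show the foot fully inside the 64 mm ring with clear space all round. It stands about 2 mm off the middle and upright. Another nudge would risk more than it could gain, so I'll check that the bystanders haven't moved and hand in.

Run:
```python
from h import *
f=grab_frame("top")
a=cv2.imread("pics/top0.png").astype(int);b=cv2.cvtColor(f["frame"],4).astype(int)
for l in("spare_cup","pepper_mill","spice_jar","egg_box"):
    r=outline_of(l,"top"); print(l,[(round(q["score"],2),np.round(q["pixel"])) for q in r[:1]])
d=cv2.blur(np.abs(a-b).max(2).astype(np.float32),(3,3));cv2.imwrite("pics/diff.png",np.clip(d*3,0,255).astype(np.uint8)[100:300,200:440])
o=observe();print(o["clock"],np.round(o["force"],2),np.abs(o["qd"]).max())
print(job_done())
```

```text
spare_cup [(0.89, array([390., 208.]))]
pepper_mill [(0.64, array([385., 152.]))]
spice_jar [(0.61, array([333., 129.]))]
egg_box [(0.62, array([246., 188.]))]
15.075 [ 1.38 -0.06 -0.43] 0.0027953553275757393
the job is handed in; nothing more can be done
None
```

View pics/diff.png

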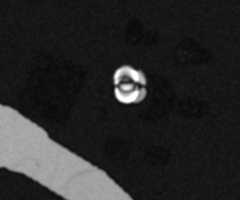

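I pushed the olive-wood cup about 26 mm along -x to near the middle of the plate and handed the job in at about 15 s. I used slow pushes low on the foot with the shut, leaned fingertips, then moved the arm well clear.

**Final position:** The foot lies wholly inside the 64 mm ring and the cup with its egg stands upright. I judge it about 2 mm from the plate's centre, to within about 1 mm. I did not correct that last bit, because another nudge would have risked more than it gained.

**Checks on the other things:** A before/after comparison of the top picture shows change only at the cup, plus the arm's shadow. The spare cup, pepper mill, spice jar and egg box are where they were. I saw no high forces.

**Checks that disagreed:**
- **Remaining offset:** the silhouette fits did not agree, ranging from about 1 to 4 mm off centre depending on camera and method. The 2 mm figure is my reading of both overlays by eye.
- **Fingertip reach:** in the pictures the tips stood close to the TCP, not 25 mm ahead as stated. I set the pushing height by the pictures, and the push then worked cleanly.

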